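# Fit the lamp foot over the four studs of its swivel base

### The arm

A 6-joint arm with a two-finger parallel gripper is mounted at the origin on the work surface. World frame = base frame: x ahead of the robot, y to its left, z up, the work surface at z = 0. Lengths are in mm, angles in rad, forces in N, time in s.
With the tool pointing down it reaches from about 275 to 750 mm from the base axis. Payload 10.2 kg.
Tool frame: the origin (TCP) lies between the finger pads; the fingertips stand 17 mm ahead of it and the grasp point (between the pads) lies 2 mm behind it (tips_ahead is the distance from the TCP to the fingertips, in mm); z points along the fingers, y is the line along which they close (so a half turn about z gives the same grasp; the last joint's range is limited). The gripper opens to 85 mm and grips with 20 to 120 N. Pads are 22 mm wide; open, the fingers measure 114 mm over their backs; the gripper's body (76 mm by 85 mm) begins 54 mm behind the grasp point. The pads swing forward as they close: fully open they stand 13 mm farther back than shut.
Start: joints at [-0.223, 0.313, 1.498, -0, 1.331, -0.223], TCP at [525.006, -0.014, 248.294] pointing down, gripper open.
Joint ranges: [-2.94, 2.94], [-0.97, 2.17], [0.19, 2.56], [-1.23, 4.37], [0.02, 3.11], [-2.88, 2.88]. Speed limits (rad/s): [2.39, 2.39, 3.01, 3.14, 3.14, 3.14].

### API

Orientations are given as a unit quaternion [w, x, y, z].
In Python, from rig import sense, capture, finish_job, boxes_of, tips_ahead gives the robot as it stands.
- The arm moves only by the tool drive_tool, never from a script. Its argument "commands" is text: rows parted by semicolons, each of 7 numbers parted by spaces: the shift along the world's x, y, z in units of 0.1 m (1.0 is 0.1 m), then the turn, a rotation vector about the world's x, y, z in units of pi/4 rad (1.0 is pi/4 rad), then the opening in per cent of the stroke, from 0 (shut) to 100 (fully open). A call has 1 to 20 rows; each row shifts and turns the commanded pose from where the row before left it; what a row does not reach is not made up. A row lasts 1/12 s, in which the tool goes at most 41.7 mm and 7.16 degrees, less where a joint would pass 70% of its speed; a pose out of reach is approached as far as the arm can. A call with a number of a shift or a turn outside -1 to 1 is refused whole. A call with a gripper value outside its range is refused whole. The fingers move at their own pace and stop on an object; "force" is the grip in N (left out, the last holds). Time passes only in rows, so rows that do not move let the fingers close. It gives the time, the measured TCP pose, the force, the opening and the grip force at its end, in the units of the state.
- sense(): the state, without advancing time (a new reading comes with each control period).
- capture(name): name is "scene" or "side" or "wrist"; returns a dict with "pixels" (480x640x3 uint8, blue, green, red), "fov_y" (degrees; the focal length in pixels is half the picture's height over the tangent of half this angle, whatever the lens; pixels are square), "cx", "cy" (the principal point, pixels), "position" and "attitude" of the camera in the world; the wrist camera has in their place "tool_from_camera" (4x4, takes a point from camera to tool coordinates, whose origin is the TCP and whose axes are the flange's). Camera axes: x right, y down, z forward; pixel columns grow to the right and rows downward; lengths in mm; the calibration is good to about 2 mm. A picture is of the moment at which its call begins: read the wrist's pose just before it. There is no depth.
- finish_job(): hands the job in; it is judged then, once.
Trained networks look in a picture, given as the dict that the camera call returned (one of the last four; its "shot" number tells which), for a name from the list of things; names that differ only in an ending like _2 or _b are one class to them, and where a whole thing is asked for, a point or a joint stands for the part that bears it (a point fixed in the world has none). Each returns a list of dicts, best first, with "confidence" (0 to 1); they miss things now and then, are a little off and sometimes report something else, mostly with a low value. They report only what shows in the picture. A call takes as long as a camera call. They do not tell look-alikes from the thing itself.
- boxes_of(picture, name): "position" ([column, row] in pixels, amid what is visible of it).
The state is a dict: "time_s": time; "joints": joint angles; "dq": joint speeds; "tau": joint torques, N m; "eef_pos": TCP position; "ee_rot": TCP orientation; "force": force on the tool from outside, world axes, zero at the start; "wrist_torque": the same for the moment, N m; "grip_width": opening from 0.0 (shut) to 1.0 (fully open); "grip_force": force on a finger pad.
Only numpy, scipy, OpenCV 4.12 (cv2) and the standard library are available. Lean on these libraries where they do the work, as an engineer would, in place of code of your own. Each camera call takes 0.05 s, during which the arm holds its last target. There are 200 camera calls.

### The job

Put the work lamp back together: fit the aluminium lamp foot onto its base, turning it lightly on the stud tips until all four holes drop over the four studs, and lower it fully home on the swivel disc. It must end up square with the base plate (the stiff swivel turns with the foot once it is on the studs); then let go, and leave the other things on the table where they are. Push lightly: about 10 N is plenty, and never more than 50 N on the base or studs.

Things in the scene. Friction and masses are not known exactly. Their poses are not given: they have to be found in the camera images.
- foot_center (a point): Loose aluminium lamp foot, 0.3 to 0.6 kg, upright: square flange 90 x 90 x 10 mm at the bottom, solid square post 30 x 30 mm rising from its middle to 80 mm above the underside, faces parallel to the flange's sides; grip the post's upper part. Point on the post's axis 40 mm above the underside; x, y square to the flange's sides, z up. A quarter turn makes no difference to the fit.
- foot_under (a point): Centre of the lamp foot's underside, axes as foot_center. Four straight through holes of 10 mm diameter at x = +-30 mm, y = +-30 mm from here.
- swivel_face (a point): Lamp base, fixed: grey steel plate 140 x 140 x 14 mm; on it a steel swivel disc, 124 mm diameter, 6 mm thick. Point: centre of the disc's top face, 20 mm above the table; x, y parallel to the PLATE's sides (they do not turn with the disc), z up. With the foot fully home its underside lies on the disc: foot_center is 40 mm above this point; when resting on the stud tips, 56 mm above.
- stud_tips (a point): Point on the swivel axis level with the stud tips, 16 mm above the disc; axes of the plate. Four dark steel studs, 8 mm diameter, slightly tapered tips, at the corners of a 60 x 60 mm square about this axis, turn with the disc: stiff (0.6 N m friction, no spring, 57 degrees either way). Start: 0.15 to 0.75 rad counterclockwise from above off square with the plate, not measured: find it by eye or feel.
- reflector_mid (a point): Bystander, loose: aluminium bell reflector, 110 mm wide, 115 mm high, standing mouth down; point 50 mm above its underside.
- tape_roll_mid (a point): Bystander, loose: ring of paper tape, 100 mm across, 25 mm high, lying flat; its centre.
- pencil_cup_mid (a point): Bystander, loose: white ceramic cup, 76 mm wide, 95 mm high; point half-way up.
Things that resemble listed ones, but are neither listed nor needed, are in the scene too. Of the things like the part that bears swivel_face, leave any that is orange or red; of the rest the larger one is meant.

How it is judged:
By the outcome, as a careful person would: the job done as asked, in the order asked, and still so for the second after the job is handed in, with the robot touching nothing.
It also fails if it takes over 61 s, if anything falls off the work surface, if the arm or the gripper's body presses on something with over 40 N, if the wrist force passes 120 N, or if a joint passes its speed limit or range.

## Working session

There is one attempt and no reset: what is moved stays moved. The work goes in short steps, Python scripts to look and compute and a tool call to move; the robot and the scene stay as the last step left them, time stands still between calls to the robot, and variables do not carry over. Pictures are saved under pics/ and viewed, at most 10 in all, crops included, and the job is handed in when it is done.

Besides the shell and the picture viewer there is one more tool, called after ">>>" as name(argument=value, ...) on one line, values as JSON. drive_tool: Moves the arm, as the interface text tells. Shifts and turns lie within -1 to 1; 1 stands for 0.1 m of shift or pi/4 rad of turn. Its arguments: {"type":"object","properties":{"commands":{"type":"string"},"force":{"type":"number"}},"required":["commands"]}

```bash
mkdir -p pics; ls; cat > h.py <<'E'
import numpy as np, cv2
from scipy.spatial.transform import Rotation as R
from rig import *
def q2R(q): return R.from_quat([q[1],q[2],q[3],q[0]]).as_matrix()
def campose(p,s=None):
    if 'tool_from_camera' in p:
        T=np.array(p['tool_from_camera']); Rt=q2R(s['ee_rot'])
        return Rt@T[:3,:3], Rt@T[:3,3]+np.array(s['eef_pos'])
    a=np.array(p['attitude']); 
    return (q2R(a) if a.size==4 else a.reshape(3,3)), np.array(p['position'])
def f(p): return 240/np.tan(np.radians(p['fov_y'])/2)
def world(p,uv,z,s=None):
    M,o=campose(p,s); d=M@np.array([(uv[0]-p['cx'])/f(p),(uv[1]-p['cy'])/f(p),1])
    return o+d*(z-o[2])/d[2]
def pix(p,X,s=None):
    M,o=campose(p,s); c=M.T@(np.array(X)-o); return c[:2]/c[2]*f(p)+[p['cx'],p['cy']]
E
python3 - <<'E'
from h import *
N={'foot_center':40,'swivel_face':20,'reflector_mid':50,'tape_roll_mid':12,'pencil_cup_mid':47}
for c in ['scene','side']:
    p=capture(c); cv2.imwrite(f'pics/{c}.png',p['pixels']); print(c,p['position'],p['attitude'])
    for n,z in N.items():
        for b in boxes_of(p,n): print(n,np.round(b['position']),round(b['confidence'],2),np.round(world(p,b['position'],z)))
s=sense();print(s['force'],s['ee_rot'],s['time_s'])
E
```

```text
pics
scene [1256.61549139  574.7735745   734.12931541] [-0.20430389  0.40620859  0.7926079  -0.40623543]
foot_center [231. 227.] 0.55 [ 530. -178.   40.]
swivel_face [422. 307.] 0.74 [500. 240.  20.]
swivel_face [386. 409.] 0.73 [729. 304.  20.]
swivel_face [484. 247.] 0.66 [271. 255.  20.]
swivel_face [370. 243.] 0.64 [391.  64.  20.]
reflector_mid [174. 291.] 0.91 [ 744. -114.   50.]
tape_roll_mid [244. 314.] 0.72 [689.  -7.  12.]
pencil_cup_mid [310. 337.] 0.81 [697. 143.  47.]
side [ 246.19384093 -652.62909778  621.41406657] [-0.43482532  0.88111626 -0.16984551  0.07558816]
foot_center [374. 357.] 0.84 [ 492. -232.   40.]
swivel_face [245. 278.] 0.82 [369.  28.  20.]
swivel_face [352. 176.] 0.74 [693. 279.  20.]
swivel_face [373. 358.] 0.72 [ 500. -218.   20.]
swivel_face [164. 234.] 0.68 [254. 220.  20.]
swivel_face [272. 215.] 0.67 [473. 199.  20.]
reflector_mid [471. 286.] 0.98 [ 703. -166.   50.]
reflector_mid [272. 215.] 0.5 [461. 156.  50.]
tape_roll_mid [412. 247.] 0.55 [694.   3.  12.]
tape_roll_mid [372. 358.] 0.26 [ 502. -213.   12.]
pencil_cup_mid [387. 190.] 0.56 [718. 155.  47.]
[-0.5189985  -0.3680391  -0.18323199] [-1.30735438e-06  7.07120512e-01  7.07093050e-01 -2.10396495e-05] 0.6
```

View pics/scene.png

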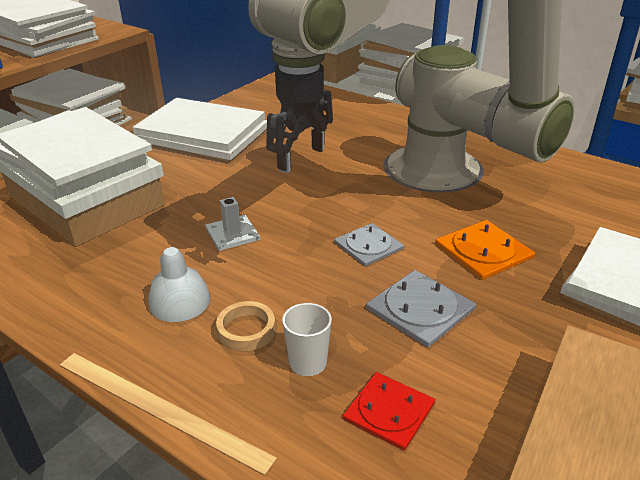

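View pics/side.png

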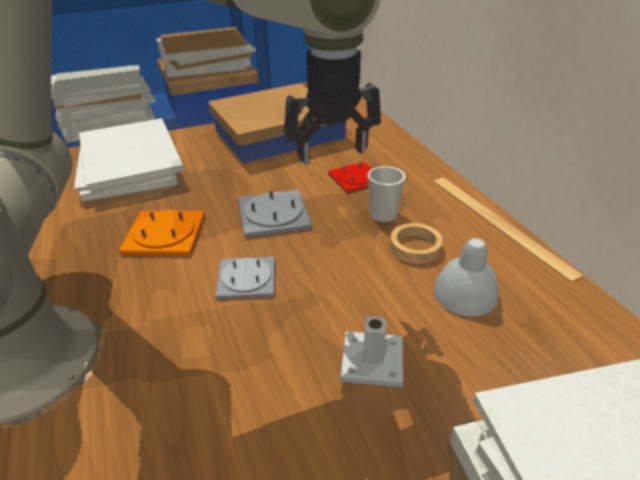

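```bash
python3 - <<'E'
from h import *
for c in ['scene','side']:
    p=capture(c); print({k:v for k,v in p.items() if k!='pixels'})
    for X in [(525,0,244),(0,0,0),(500,240,20),(473,199,20)]: print(X,pix(p,X))
E
```

```text
{'fov_y': 42.543523588622826, 'cx': 320.41268554706494, 'cy': 247.42480202363862, 'position': array([1256.61549139,  574.7735745 ,  734.12931541]), 'attitude': array([-0.20430389,  0.40620859,  0.7926079 , -0.40623543]), 'shot': 3}
(525, 0, 244) [300.62661004 159.70391992]
(0, 0, 0) [431.84789589 166.13232845]
(500, 240, 20) [422.06373471 306.56528874]
(473, 199, 20) [409.01462483 289.68598029]
{'fov_y': 50.44495404374329, 'cx': 315.3903404832235, 'cy': 242.45108930310562, 'position': array([ 246.19384093, -652.62909778,  621.41406657]), 'attitude': array([-0.43482532,  0.88111626, -0.16984551,  0.07558816]), 'shot': 4}
(525, 0, 244) [332.61154474 155.98080571]
(0, 0, 0) [ 21.04931063 358.95425605]
(500, 240, 20) [277.91792934 202.32816673]
(473, 199, 20) [271.69848974 215.02271539]
```

Candidates for the base: large grey at scene (421,307), small grey (369,243), orange (485,247), red (390,409). By the description I choose the large grey one. The only thing like the foot is at (232,225). The cameras disagree by a few cm, so I'll go closer with the wrist camera.

>>> drive_tool(commands="0 -0.3 0.1 0 0 0 100;0 -0.35 0.1 0 0 0 100;0 -0.35 0.1 0 0 0 100;0 -0.35 0.1 0 0 0 100;0 -0.35 0.1 0 0 0 100;0 0 0 0 0 0 100;0 0 0 0 0 0 100")

```text
time_s: 1.28
eef_pos: [524.9, -171.5, 298.3]
ee_rot: [0.0, 0.708, 0.706, 0.0]
force: [0.4, 0.7, -0.0]
grip_width: 1.002
grip_force: 0.0
```

```bash
python3 - <<'E'
from h import *
s=sense();p=capture('wrist');cv2.imwrite('pics/w1.png',p['pixels']);print(s['eef_pos'],s['ee_rot'],p['tool_from_camera'],p['fov_y'],p['cx'],p['cy'])
for n,z in [('foot_center',40),('foot_under',0)]:
  for b in boxes_of(p,n): print(n,b['position'],b['confidence'],world(p,b['position'],z,s))
E
```

```text
[ 524.88289334 -171.47121877  298.33759333] [1.54891762e-04 7.08043774e-01 7.06168525e-01 6.68697568e-05] [[ 3.13029975e-04 -9.58181123e-01 -2.86162257e-01  7.30815773e+01]
 [ 9.99999934e-01  3.53181419e-04 -8.86972825e-05  1.65807572e-01]
 [ 1.86055254e-04 -2.86162210e-01  9.58181170e-01 -1.25480691e+02]
 [ 0.00000000e+00  0.00000000e+00  0.00000000e+00  1.00000000e+00]] 67.29487015325363 314.98544280098946 240.09648242714462
foot_center [299.5, 227.1] 0.55 [ 507.99924668 -198.10310618   40.        ]
foot_under [295.6, 225.1] 0.94 [ 501.51758369 -205.98335356    0.        ]
```

View pics/w1.png

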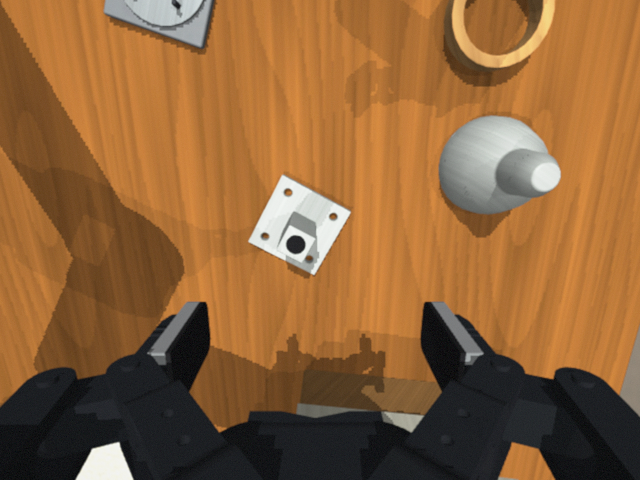

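The wrist view shows the foot: flange corners (284,174), (350,212), (315,275), (249,241), holes at (288,192), (334,216), (309,259), (265,237) and the post top at (296,244).

```bash
python3 - <<'E'
from h import *
s=sense();p=capture('wrist')
c=np.array([world(p,u,10,s)[:2] for u in [(284,174),(350,212),(315,275),(249,241)]])
h=np.array([world(p,u,10,s)[:2] for u in [(288,192),(334,216),(309,259),(265,237)]])
for a in (c,h):
  d=np.roll(a,-1,0)-a; print(a.mean(0),np.hypot(*d.T),np.degrees(np.arctan2(d[:,1],d[:,0])))
print(world(p,(296,244),80,s))
E
```

```text
[ 506.66016024 -202.66639052] [87.88775455 89.12205225 90.33699072 90.71282938] [ -29.93652225 -117.26188986  151.12365342   61.15310612]
[ 506.04303961 -202.51698326] [60.38265218 61.1208233  59.32099784 61.03205253] [ -27.82071067 -118.87336904  152.10348259   62.12186967]
[ 506.0852094  -202.50075465   80.        ]
```

>>> drive_tool(commands="-0.05 -0.08 -0.3 0 0 -0.158 100;-0.05 -0.08 -0.3 0 0 -0.158 100;-0.05 -0.08 -0.3 0 0 -0.158 100;-0.036 -0.07 -0.3 0 0 -0.157 100;0 0 -0.3 0 0 0 100;0 0 -0.3 0 0 0 100;0 0 -0.3 0 0 0 100;0 0 -0.28 0 0 0 100;0 0 0 0 0 0 100;0 0 0 0 0 0 100")

```text
time_s: 2.32
eef_pos: [506.3, -200.0, 60.1]
ee_rot: [-0.001, 0.859, 0.513, -0.0]
force: [-0.2, -0.7, 1.1]
grip_width: 1.003
grip_force: 0.0
```

>>> drive_tool(commands="0 -0.025 0 0 0 0 100;0 0 0 0 0 0 0;0 0 0 0 0 0 0;0 0 0 0 0 0 0;0 0 0 0 0 0 0;0 0 0 0 0 0 0;0 0 0 0 0 0 0;0 0 0 0 0 0 0;0 0 0 0 0 0 0", force=60)

```text
time_s: 3.07
eef_pos: [506.6, -203.6, 60.9]
ee_rot: [0.0, 0.859, 0.512, 0.0]
force: [-1.3, 0.8, 7.2]
grip_width: 0.345
grip_force: 60.9
```

>>> drive_tool(commands="0 0 0.2 0 0 0 0;0 0 0.35 0 0 0 0;0 0 0.35 0 0 0 0;0 0 0.35 0 0 0 0;-0.03 0.2 0.25 0 0 0 0;-0.07 0.33 0.1 0 0 0 0;-0.08 0.35 0 0 0 0 0;-0.08 0.35 0 0 0 0 0;-0.08 0.35 0 0 0 0 0;-0.08 0.35 0 0 0 0 0;-0.08 0.35 0 0 0 0 0;-0.08 0.35 0 0 0 0 0;-0.08 0.35 0 0 0 0 0;-0.03 0.2 0 0 0 0 0;0 0 0 0 0 0 0;0 0 0 0 0 0 0;0 0 0 0 0 0 0")

```text
time_s: 4.48
eef_pos: [437.2, 114.1, 219.8]
ee_rot: [-0.0, 0.859, 0.512, -0.001]
force: [-0.7, -0.8, -5.3]
grip_width: 0.348
grip_force: 61.4
```

```bash
python3 - <<'E'
from h import *
s=sense();p=capture('wrist');cv2.imwrite('pics/w2.png',p['pixels']);print(s['eef_pos'],s['ee_rot'],s['force'],s['wrist_torque'],s['joints'])
for n,z in [('swivel_face',20),('stud_tips',36)]:
  for b in boxes_of(p,n): print(n,b['position'],b['confidence'],world(p,b['position'],z,s))
E
```

```text
[437.22241046 114.14160117 219.81475566] [-1.63574526e-04  8.58933154e-01  5.12087398e-01 -5.54223268e-04] [-0.67969397 -0.82838916 -5.31168526] [-0.03976302 -0.04593897  0.01981986] [-4.78048291e-03  1.78574201e-01  1.74825427e+00 -3.11377485e-04
  1.21588242e+00  4.90897503e-01]
swivel_face [79.7, 176.0] 0.91 [268.75205578 245.57212559  20.        ]
swivel_face [297.3, 71.9] 0.65 [481.63934575 227.49494586  20.        ]
stud_tips [294.3, 75.6] 0.87 [477.79559282 223.87648551  36.        ]
stud_tips [74.9, 172.4] 0.78 [277.11396028 246.6013044   36.        ]
```

View pics/w2.png

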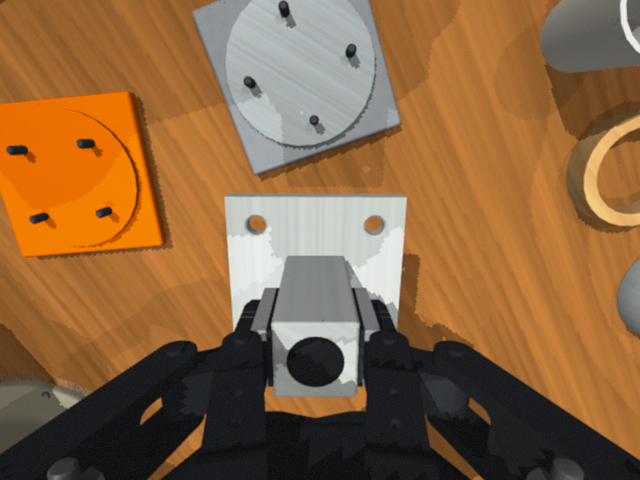

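Wrist view: large grey base, plate corners (258,174), (400,125), (193,12), studs near (284,8), (351,51), (250,82), (314,121); the foot sits square in the grip.

```bash
cat > b.py <<'E'
from h import *
from scipy.optimize import least_squares
s=sense();p=capture('wrist');g=cv2.cvtColor(p['pixels'],6)
pts=[]
for u,v in [(284,8),(351,51),(250,82),(314,121)]:
    y0,x0=max(v-16,0),u-16; w=g[y0:v+16,x0:u+16]<75
    n,l,st,c=cv2.connectedComponentsWithStats(w.astype(np.uint8)); i=1+np.argmax(st[1:,4]); pts.append(c[i]+[x0,y0]); print(pts[-1],st[i])
Q=np.array([[1,1],[1,-1],[-1,1],[-1,-1]])*30
from itertools import permutations
def model(x,z):
    c,t=np.cos(x[2]),np.sin(x[2]); return [pix(p,[x[0]+c*a-t*b,x[1]+t*a+c*b,z],s) for a,b in Q]
best=None
for t0 in np.radians(range(0,90,15)):
    for pm in permutations(range(4)):
        r=least_squares(lambda x:(np.array(model(x,28))-np.array(pts)[list(pm)]).ravel(),[480,225,t0])
        if best is None or r.cost<best.cost: best=r
print(best.x[:2],np.degrees(best.x[2])%90,best.cost)
P=np.array([world(p,u,14,s)[:2] for u in [(193,12),(258,174),(400,125)]])
d=np.diff(P,axis=0);print(P,np.hypot(*d.T),np.degrees(np.arctan2(d[:,1],d[:,0]))%90,(P[0]+P[2])/2)
# foot in grip: flange top front edge at z=eef-60+10, holes
zt=s['eef_pos'][2]-61+10
a,b=[world(p,u,zt,s)[:2] for u in [(256,225),(374,225)]];print(a,b,np.hypot(*(a-b)),np.degrees(np.arctan2(*(b-a)[::-1])))
m=(a+b)/2;n=np.array([b[1]-a[1],a[0]-b[0]])/np.hypot(*(a-b));print('foot ctr',m+30*n,'tcp',s['eef_pos'])
E
python3 b.py
```

```text
[282.94915254   9.24576271] [ 10   1  11  17 118]
[349.45631068  50.7961165 ] [ 10   9  10  14 103]
[248.83870968  82.47311828] [10 11 11 12 93]
[312.9516129  119.91935484] [11 11  9 10 62]
[484.69410226 228.63905474] 32.45977000492205 0.25224032617679004
[[430.03950869 306.74940084]
 [409.36600957 170.79263492]
 [540.65245544 147.95159312]] [137.5195832  133.25856093] [81.35387305 80.13054313] [485.34598207 227.35049698]
[424.87749044 152.7962522 ] [477.21919638 124.44131102] 59.528622281641475 -28.44562309750161
foot ctr [436.75860844 112.2406946 ] tcp [437.51669106 113.70988268 220.05295586]
```

>>> drive_tool(commands="0.128 0.01 -0.072 0 0 0.1505 0;0.128 0.01 -0.072 0 0 0.1505 0;0.128 0.01 -0.072 0 0 0.1505 0;0.128 0.01 -0.072 0 0 0.1505 0;0.128 0.01 -0.072 0 0 0.1505 0;0.128 0.01 -0.072 0 0 0.1505 0;0.128 0.01 -0.072 0 0 0.1505 0;0.128 0.01 -0.072 0 0 0.1505 0;0.128 0.01 -0.072 0 0 0.1505 0;0 0 0 0 0 0 0;0 0 0 0 0 0 0;0 0 0 0 0 0 0")

```text
time_s: 5.68
eef_pos: [552.4, 123.1, 155.5]
ee_rot: [-0.0, 0.482, 0.876, -0.0]
force: [-0.5, -0.3, -5.4]
grip_width: 0.348
grip_force: 61.7
```

```bash
python3 - <<'E'
from h import *
s=sense();p=capture('wrist');cv2.imwrite('pics/w3.png',p['pixels']);print(s['eef_pos'],s['ee_rot'],s['force'])
E
```

```text
[552.35284749 123.1386742  155.51484981] [-2.18258860e-04  4.81679907e-01  8.76347196e-01 -1.12284712e-04] [-0.53737442 -0.27707022 -5.40296404]
```

View pics/w3.png

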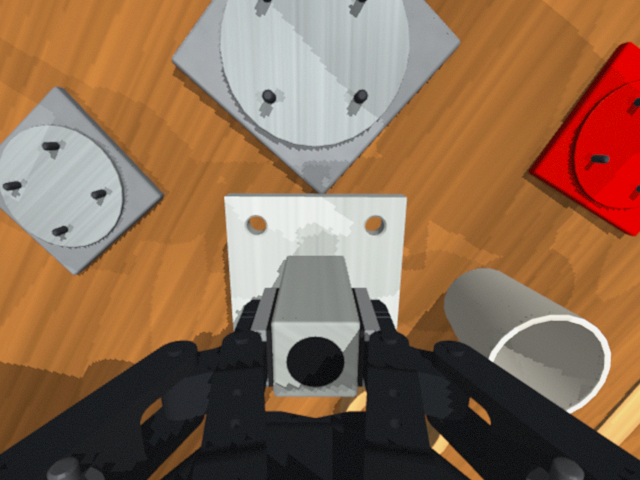

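The foot and the studs now look parallel: near studs at (268,97) and (361,97), far ones at (263,4) and (359,4). Refit from here.

```bash
sed -i 's/(284,8),(351,51),(250,82),(314,121)/(268,97),(361,97)/; s/in permutations(range(4))/in permutations(range(4),2)/; s/model(x,28))-np.array(pts)\[list(pm)\]/model(x,ZS))[list(pm)]-np.array(pts)/; s/(193,12),(258,174),(400,125)/(174,62),(321,192),(459,42)/; s/^best=None/ZS=30;best=None/; s/\[480,225,t0\]/[484,228,t0]/; s/r.cost<best.cost/r.cost+np.hypot(*(r.x[:2]-[484,228]))*.1<best.cost+np.hypot(*(best.x[:2]-[484,228]))*.1/' b.py; python3 b.py
```

```text
[269.14893617  97.22340426] [11  9 13 14 94]
[359.8018018   96.98198198] [  9   9  13  14 111]
[485.16041824 228.59779024] 32.597308578701195 0.6543481025585522
[[408.8016535  172.33131897]
 [539.97187847 151.51327489]
 [563.26840742 284.89523739]] [132.81196813 135.40116758] [80.98179667 80.09264254] [486.03503046 228.61327818]
[512.29968193 131.21324861] [562.53269333 163.15617304] 59.52903371307121 32.45207968841091
foot ctr [553.5140087  121.86949491] tcp [552.34677961 123.23583945 155.79028647]
```

>>> drive_tool(commands="-0.137 0.213 0 0 0 0 0;-0.137 0.213 0 0 0 0 0;-0.137 0.213 0 0 0 0 0;-0.137 0.213 -0.1 0 0 0 0;-0.137 0.213 -0.15 0 0 0 0;0 0 -0.15 0 0 0 0;0 0 -0.1 0 0 0 0;0 0 0 0 0 0 0;0 0 0 0 0 0 0;0 0 0 0 0 0 0")

```text
time_s: 6.62
eef_pos: [485.0, 229.5, 106.4]
ee_rot: [0.001, 0.481, 0.877, 0.001]
force: [-0.1, 0.1, -4.9]
grip_width: 0.343
grip_force: 61.6
```

>>> drive_tool(commands="-0.01 0.003 -0.03 0 0 0 0;0 0 -0.03 0 0 0 0;0 0 -0.02 0 0 0 0;0 0 -0.01 0 0 0 0;0 0 0 0 0 0 0;0 0 0 0 0 0 0")

```text
time_s: 7.12
eef_pos: [483.2, 230.3, 96.5]
ee_rot: [-0.0, 0.481, 0.877, 0.0]
force: [0.5, 0.7, -4.7]
grip_width: 0.344
grip_force: 61.8
```

>>> drive_tool(commands="0.005 0 -0.01 0 0 0 0;0 0 -0.01 0 0 0 0;0 0 0 0 0 0 0;0 0 0 0 0 0 0")

```text
time_s: 7.45
eef_pos: [483.6, 230.3, 94.5]
ee_rot: [-0.0, 0.481, 0.877, -0.0]
force: [-0.3, 0.0, -5.5]
grip_width: 0.342
grip_force: 61.8
```

>>> drive_tool(commands="0 0 -0.01 0 0 0 0;0 0 -0.01 0 0 0 0;0 0 0 0 0 0 0;0 0 0 0 0 0 0")

```text
time_s: 7.78
eef_pos: [483.6, 230.3, 92.4]
ee_rot: [-0.0, 0.481, 0.877, -0.0]
force: [0.3, -0.5, -5.0]
grip_width: 0.343
grip_force: 61.8
```

>>> drive_tool(commands="0 0 -0.01 0 0 0 0;0 0 -0.01 0 0 0 0;0 0 -0.01 0 0 0 0;0 0 0 0 0 0 0;0 0 0 0 0 0 0")

```text
time_s: 8.2
eef_pos: [483.6, 230.3, 89.4]
ee_rot: [-0.0, 0.481, 0.877, -0.0]
force: [-0.0, -0.5, -5.6]
grip_width: 0.341
grip_force: 61.8
```

>>> drive_tool(commands="0 0 -0.015 0 0 0 0;0 0 -0.015 0 0 0 0;0 0 -0.01 0 0 0 0;0 0 0 0 0 0 0;0 0 0 0 0 0 0")

```text
time_s: 8.62
eef_pos: [483.6, 230.3, 85.4]
ee_rot: [-0.0, 0.481, 0.877, -0.0]
force: [0.4, -0.2, -4.9]
grip_width: 0.343
grip_force: 61.8
```

```bash
python3 - <<'E'
from h import *
a=capture('scene');b=capture('side')
u=a['pixels'][215:365,340:500];v=b['pixels'][130:260,200:340]
cv2.imwrite('pics/c1.png',np.hstack([cv2.resize(u,(400,375)),cv2.resize(v,(400,375))]))
E
```

```text
(no output)
```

View pics/c1.png

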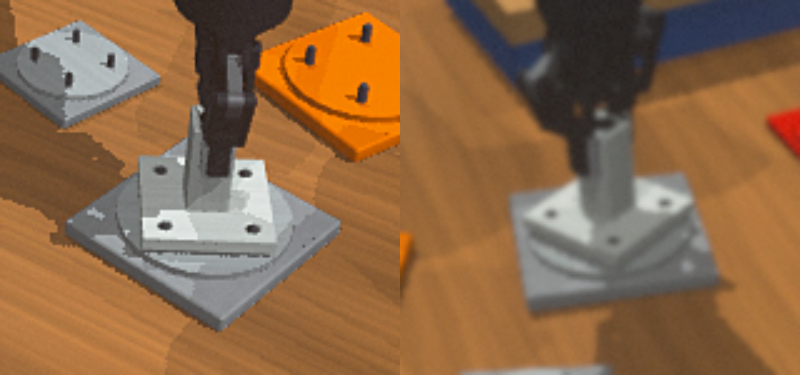

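The foot has dropped over the studs, with dark tips showing in the holes. Lower it to contact.

>>> drive_tool(commands="0 0 -0.01 0 0 0 0;0 0 -0.01 0 0 0 0;0 0 -0.01 0 0 0 0;0 0 -0.005 0 0 0 0;0 0 0 0 0 0 0")

```text
time_s: 9.13
eef_pos: [483.5, 230.3, 81.8]
ee_rot: [-0.0, 0.481, 0.877, -0.0]
force: [-0.4, -0.9, -5.6]
grip_width: 0.341
grip_force: 61.8
```

>>> drive_tool(commands="0 0 -0.005 0 0 0 0;0 0 -0.005 0 0 0 0;0 0 -0.005 0 0 0 0;0 0 0 0 0 0 0")

```text
time_s: 9.47
eef_pos: [483.6, 230.3, 80.9]
ee_rot: [0.0, 0.481, 0.877, 0.0]
force: [-2.6, -1.7, 1.6]
grip_width: 0.346
grip_force: 62.5
```

>>> drive_tool(commands="0 0 0 0 0 0 0;0 0 0 0 0 0 0;0 0 0 0 0 -0.07 0;0 0 0 0 0 -0.07 0;0 0 0 0 0 -0.07 0;0 0 0 0 0 0 0", force=115)

```text
time_s: 9.97
eef_pos: [484.0, 230.7, 81.1]
ee_rot: [0.0, 0.552, 0.834, 0.001]
force: [-0.7, 1.5, 4.5]
grip_width: 0.338
grip_force: 113.9
```

```bash
cat > y.py <<'E'
from h import *
s=sense();M=q2R(s['ee_rot']);print('yaw',np.degrees(np.arctan2(M[1,1],M[0,1])),s['wrist_torque'],s['force'],s['eef_pos'])
E
python3 y.py
```

```text
yaw 23.032550880940548 [ 0.30829389  0.39141934 -0.07132693] [-0.66680996  1.4687845   4.52515465] [484.02417784 230.74477534  81.05083175]
```

>>> drive_tool(commands="0 0 0 0 0 -0.07 0;0 0 0 0 0 -0.07 0;0 0 0 0 0 -0.07 0;0 0 0 0 0 -0.07 0;0 0 0 0 0 0 0")

```text
time_s: 10.38
eef_pos: [484.3, 230.9, 81.1]
ee_rot: [0.001, 0.639, 0.769, 0.001]
force: [1.6, 4.8, 3.6]
grip_width: 0.334
grip_force: 113.8
```

```bash
python3 y.py
```

```text
yaw 10.501042006523774 [0.58952592 0.1017458  0.01882817] [1.58671422 4.83977011 3.58738741] [484.32038531 230.86121537  81.05450267]
```

>>> drive_tool(commands="0.003 0.006 0 0 0 -0.07 0;0.003 0.003 0 0 0 -0.07 0;0 0.003 0 0 0 -0.07 0;0 0 0 0 0 -0.07 0;0 0 0 0 0 -0.07 0;0 0 0 0 0 -0.07 0;0 0 0 0 0 0 0;0 0 0 0 0 0 0")

```text
time_s: 11.05
eef_pos: [485.0, 231.4, 81.0]
ee_rot: [0.001, 0.756, 0.654, 0.001]
force: [2.7, -0.7, 4.9]
grip_width: 0.338
grip_force: 114.0
```

```bash
python3 y.py;  python3 - <<'E'
from h import *
s=sense();p=capture('wrist');cv2.imwrite('pics/w4.png',p['pixels'])
E
```

```text
yaw -8.250472964388754 [-0.19225176 -0.25001536 -0.06301168] [ 2.7266986  -0.69158947  4.93427819] [485.03138391 231.38411453  81.03131572]
```

View pics/w4.png

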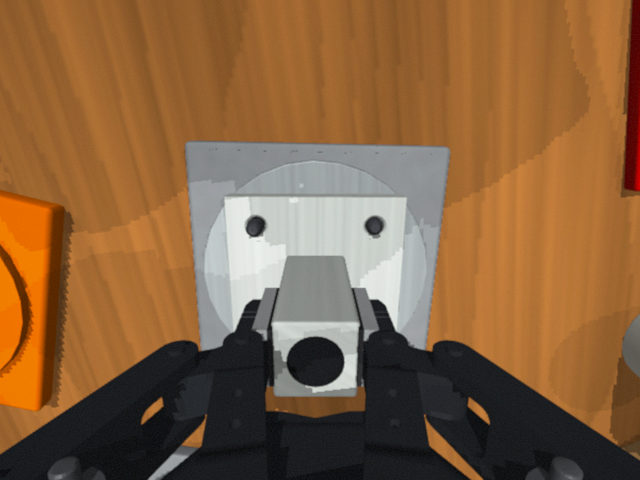

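The studs show in the holes (256,226) and (374,226). The plate's far edge, (188,143) to (449,148), is about 1.1° clockwise of the flange edge, so turn a touch more.

>>> drive_tool(commands="0 0 0 0 0 -0.026 0;0 0 0 0 0 0 0;0 0 0 0 0 0 0;0 0 0 0 0 0 0")

```text
time_s: 11.43
eef_pos: [485.1, 231.3, 81.0]
ee_rot: [0.001, 0.763, 0.647, 0.001]
force: [3.2, -0.8, 5.1]
grip_width: 0.337
grip_force: 114.0
```

```bash
cat > e.py <<'E'
from h import *
p=capture('wrist');g=cv2.GaussianBlur(cv2.cvtColor(p['pixels'],6),(3,3),0).astype(float)
s_=p['pixels'].astype(int); sat=cv2.GaussianBlur(cv2.cvtColor(p['pixels'],cv2.COLOR_BGR2HSV),(3,3),0)[:,:,1].astype(float)
def edge(img,x0,x1,y0,y1):
    d=np.abs(np.diff(img[y0:y1,x0:x1],axis=0)); x=np.arange(x0,x1); y=y0+d.argmax(0)
    r=np.ones(len(x),bool)
    for _ in range(8): k=np.polyfit(x[r],y[r],1); r=np.abs(np.polyval(k,x)-y)<1.5
    return np.degrees(np.arctan(k[0])),r.mean()
print('plate',edge(sat,205,435,132,160),'flange',edge(g,240,395,185,205))
E
python3 e.py; python3 y.py
```

```text
plate (np.float64(1.1865891079655044e-14), np.float64(1.0)) flange (np.float64(-2.763087715666881e-15), np.float64(1.0))
yaw -9.380356648804494 [-0.1804675  -0.28649292  0.23666276] [ 3.41466671 -1.40879569  4.78327543] [485.0667757  231.32587074  81.04731268]
```

>>> drive_tool(commands="0 0 0 0 0 0 100;0 0 0 0 0 0 100;0 0 0 0 0 0 100;0 0 0 0 0 0 100;0 0 0 0 0 0 100;0 0 0 0 0 0 100;0 0 0.1 0 0 0 100;0 0 0.3 0 0 0 100;0 0 0.35 0 0 0 100;0 0 0.35 0 0 0 100;0 -0.2 0.35 0 0 0 100;0 -0.3 0.2 0 0 0 100;0 -0.3 0 0 0 0 100;0 0 0 0 0 0 100;0 0 0 0 0 0 100")

```text
time_s: 12.73
eef_pos: [484.2, 150.6, 246.4]
ee_rot: [0.0, 0.764, 0.645, 0.0]
force: [0.1, 0.1, -0.4]
grip_width: 1.003
grip_force: 0.0
```

```bash
python3 - <<'E'
from h import *
s=sense();p=capture('wrist');q=capture('scene')
cv2.imwrite('pics/w5.png',np.hstack([cv2.resize(p['pixels'],(400,300)),cv2.resize(q['pixels'][200:400,300:540],(400,300))]))
cv2.imwrite('pics/w5full.png',p['pixels'])
E
```

```text
(no output)
```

View pics/w5.png

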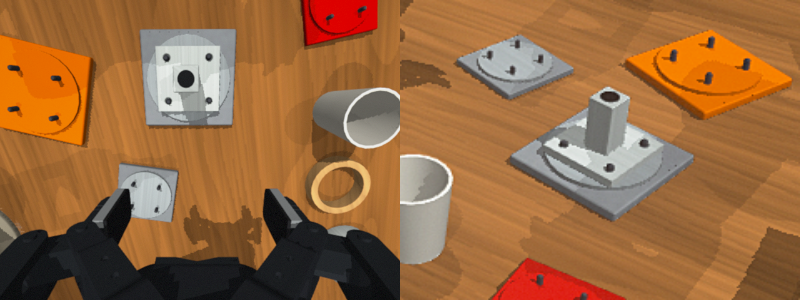

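The picture shows the foot home and square: flange bottom edge (157,112)–(220,110) runs parallel to the plate edge (149,126)–(234,124), and the stud tips stand through the holes.

```bash
python3 -c "
from rig import *
print(finish_job())"
```

```text
the job is handed in; nothing more can be done
None
```

The lamp foot is fully home on the large grey base and square with its plate by eye, the gripper has let go and backed off, and I handed the job in at about 13 s; the readings after each move showed no more than about 10 N on the foot, and I moved nothing else.

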